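Load the masking-film roll on the bench dispenser

ROBOT

A 6-joint arm with a two-finger parallel gripper is mounted at the origin on the work surface. World frame = base frame: x ahead of the robot, y to its left, z up, the work surface at z = 0. Lengths are in m, angles in degrees, forces in N, time in s.
With the tool pointing down it reaches from about 0.375 to 0.9 m from the base axis. Payload 3.1 kg.
Tool frame: the origin (TCP) lies on the centre line of the jaws, within the pads' length; the fingertips stand 19 mm ahead of it and the grasp point (between the pads) is the TCP (tips_ahead is the distance from the TCP to the fingertips, in m); z points along the fingers, y is the line along which they close (so a half turn about z gives the same grasp; the last joint's range is limited). The gripper opens to 87 mm and grips with 3 to 60 N. Pads are 19 mm wide; open, the fingers measure 117 mm over their backs; the gripper's body (75 mm by 190 mm) begins 51 mm behind the grasp point.
Start: joints at [61.736, 30.224, 82.088, -0, 67.689, -10.227], TCP at [0.193, 0.594, 0.242] pointing down, gripper open.
Joint ranges: [-176.69, 176.69], [-43.24, 126.21], [12.49, 139.97], [-82, 262], [0, 151.66], [-163.58, 163.58]. Speed limits (degrees/s): [159.86, 159.86, 180, 180, 180, 180].

INTERFACE

Orientations are given as a 3x3 rotation matrix whose columns are the frame's x, y, z axes.
In Python, from rig import read_state, capture, hand_in, trace, landmark_of, tips_ahead gives the robot as it stands.
- The arm moves only by the shell command python3 -m jog 'ROWS'. ROWS is JSON, a list of rows, each an object of numbers: "tx", "ty", "tz": the shift along the tool's x, y, z in cm; "roll": the turn about the tool's z in rad; "jaw": the opening, from 0 (shut) to 1 (fully open). A call has 1 to 8 rows; each row shifts and turns the commanded pose from where the row before left it, along the tool's axes as they then stand; what a row does not reach is not made up. A row lasts 1/10 s, in which the tool goes at most 50 mm and 8.59 degrees, less where a joint would pass 70% of its speed; a pose out of reach is approached as far as the arm can. A call with a gripper value outside its range is refused whole. The fingers move at their own pace and stop on an object; the grip force is fixed at half the most. Time passes only in rows, so rows that do not move let the fingers close. It gives the time, the measured TCP pose, the force, the opening and the grip force at its end, in the units of the state.
- read_state(): the state, without advancing time (a new reading comes with each control period).
- capture(name): name is "side" or "top" or "wrist"; returns a dict with "img" (480x640x3 uint8, red, green, blue), "vertical_fov" (degrees; the focal length in pixels is half the picture's height over the tangent of half this angle, whatever the lens; pixels are square), "cx", "cy" (the principal point, pixels), "cam_to_world" (4x4, takes a point from camera to world coordinates); the wrist camera has in their place "tool_from_camera" (4x4, takes a point from camera to tool coordinates, whose origin is the TCP and whose axes are the flange's). Camera axes: x right, y up, looking along -z (the intrinsics and any distortion apply to the point x, -y, -z); pixel columns grow to the right and rows downward; lengths in m; the calibration is good to about 2 mm. A picture is of the moment at which its call begins: read the wrist's pose just before it. There is no depth.
- hand_in(): hands the job in; it is judged then, once.
Trained networks look in the newest picture that a camera, given by its name, has taken for a name from the list of things; names that differ only in an ending like _2 or _b are one class to them, and where a whole thing is asked for, a point or a joint stands for the part that bears it (a point fixed in the world has none). Each returns a list of dicts, best first, with "p" (0 to 1); they miss things now and then, are a little off and sometimes report something else, mostly with a low value. They report only what shows in the picture. A call takes as long as a camera call. They do not tell look-alikes from the thing itself.
- trace(camera, thing): "pixels" (480x640 bool, what is visible of it) and "bbox" ([left, top, width, height] in pixels, round what is visible of it).
- landmark_of(camera, thing): "point" ([row, column] in pixels: a listed point, or the origin of a listed thing).
The state is a dict: "time_s": time; "joint_positions": joint angles; "qvel": joint speeds; "tau": joint torques, N m; "position": TCP position; "tcp_rot": TCP orientation; "force": force on the tool from outside, world axes, zero at the start; "moment": the same for the moment, N m; "opening": opening from 0.0 (shut) to 1.0 (fully open); "grasp_force": force on a finger pad.
Only numpy, scipy, OpenCV 4.12 (cv2) and the standard library are available. Lean on these libraries where they do the work, as an engineer would, in place of code of your own. Each camera call takes 0.05 s, during which the arm holds its last target. There are 200 camera calls.

TASK

Take the blue roll of masking film off its leaning wooden holder and lower it onto the upright steel spindle of the dispenser until it sits fully home on the base, long bare end of its core up; set it down, do not drop it. Then swing the orange keeper arm over the top of the core as far as it goes, and let go. Leave the jar, the cup, the tape measure and the resin block where they are.

Things in the scene. Friction and masses are not known exactly. Their poses are not given: they have to be found in the camera images.
- roll: Blue film roll on a cardboard core, 0.18 kg. Core 135 mm long, 40 mm outside, 30 mm bore right through; film wound 84 mm in diameter over the first 70 mm, so 65 mm of bare core stands out, to be gripped. Origin: centre of the wound end face; z along the axis to the bare end. It starts on the holder's dowel, its axis leaning 30 degrees from vertical towards the holder's -x (the robot's side).
- core_top (a point): Centre of the roll's bare end, 135 mm from the roll's origin along its z.
- rack: Fixed wooden holder, base board 150 x 110 mm. Its seat board and a 24 mm dowel on it, 70 mm long with a tapered tip, lean 30 degrees from vertical towards the holder's -x. Origin: centre of the base's underside; the dowel's foot (seat of the roll) is 55 mm straight above it. z up.
- stand: Fixed film dispenser: dark round steel base 132 mm in diameter, 20 mm high, an upright steel spindle in its centre, and at its -y side, 85 mm from the spindle axis, a 14 mm keeper post. Origin: centre of the base's underside, z up.
- spindle_foot (a point): Foot of the spindle: on its axis, at the top face of the base (20 mm above the table), where the roll's end face comes to rest. The spindle is 24 mm in diameter and rises 100 mm from here, its last 15 mm tapering to 10 mm.
- keeper_pivot (a point): Pivot of the keeper arm on its post: on the vertical hinge axis, at the arm's underside, 161 mm above the table (6 mm above the core's top once the roll is home).
- keeper_knob (a point): Centre of the top of the keeper's black knob, which stands upright on the arm's free end, 85 mm from the hinge axis: 18 mm in diameter, 30 mm tall, its top 201 mm above the table. The orange arm below it is 16 mm wide and 10 mm thick with a 48 mm disc at the end.
- keeper (a joint): Keeper arm's angle about its vertical pivot (rad): 0 is closed, at the stop, the knob right above the spindle; it grows anticlockwise seen from above as it opens, up to 2.3. At the start it stands open, between 1.4 and 2.0, and stays where it is left.
- pigment_jar: Closed amber jar with a black cap, 60 mm in diameter and 60 mm high; bystander. Origin: centre of its underside.
- paper_cup: Brown paper cup, 66 mm in diameter at the rim, 85 mm high, empty; bystander. Origin: centre of its underside.
- tape_measure: Yellow tape measure standing on edge, 70 x 35 x 62 mm high; bystander. Origin: centre of its underside.
- resin_block: Clear cast resin block, 60 x 60 x 50 mm high; bystander. Origin: centre of its underside.
There are look-alikes about, which are no part of the job. There is more than one size of the roll; the one meant has the size given above. Several things have the shape of the stand; the one meant has the colours described above.

How it is judged (in metres and radians):
On the way, in this order (a step that is already met when the one before it is completed fails the run):
1. the roll is fully home on the spindle, upright, bare core end up, with the keeper still open (horizontal distance between roll and spindle_foot below 0.006 m and z of roll in the frame of spindle_foot between -0.004 and 0.005 m and angle between roll's own z axis and vertical below 0.08 rad and value of joint keeper above 0.5 rad), for 0.2 s.
2. the keeper arm is swung over the core to its stop (horizontal distance between roll and spindle_foot below 0.006 m and z of roll in the frame of spindle_foot between -0.004 and 0.005 m and angle between roll's own z axis and vertical below 0.08 rad and value of joint keeper below 0.12 rad), for 0.2 s.
At the end, for the whole second after the job is handed in: The roll stands on the spindle at rest: its end face less than 5 mm above the dispenser's base, its origin within 6 mm of the spindle axis, upright within 0.08 rad with the bare core end up; and the keeper arm is closed over it (joint under 0.12 rad) (all of step 2 and linear speed of roll below 0.02 m/s); the robot touches nothing.
It fails at once if the roll is dropped onto the dispenser (moving faster than 0.6 m/s while on the spindle's axis) (horizontal distance between roll and spindle_foot below 0.012 m and linear speed of roll above 0.6 m/s).
It fails at once if the pigment jar is shifted by more than 25 mm or knocked over (distance of pigment_jar from where it was at the start of the episode above 0.025 m or angle between pigment_jar's own z axis and vertical above 0.5 rad).
It fails at once if the paper cup is shifted by more than 25 mm or knocked over (distance of paper_cup from where it was at the start of the episode above 0.025 m or angle between paper_cup's own z axis and vertical above 0.5 rad).
It fails at once if the tape measure is shifted by more than 25 mm or knocked over (distance of tape_measure from where it was at the start of the episode above 0.025 m or angle between tape_measure's own z axis and vertical above 0.5 rad).
It fails at once if the resin block is shifted by more than 25 mm or knocked over (distance of resin_block from where it was at the start of the episode above 0.025 m or angle between resin_block's own z axis and vertical above 0.5 rad).
It also fails if it takes over 64 s, if anything falls off the work surface, if the arm or the gripper's body presses on something with over 40 N, if the wrist force passes 120 N, or if a joint passes its speed limit or range.

## Working session

There is one attempt and no reset: what is moved stays moved. The work goes in short steps, Python scripts to look and compute and a shell command to move; the robot and the scene stay as the last step left them, time stands still between calls to the robot, and variables do not carry over. Pictures are saved under pics/ and viewed, at most 10 in all, crops included, and the job is handed in when it is done.

```bash
mkdir -p pics; ls
cat > h.py <<'E'
import numpy as np, cv2
from rig import read_state, capture, trace, landmark_of
def snap(n):
    s=read_state(); c=capture(n); h=480
    f=240/np.tan(np.radians(c["vertical_fov"])/2)
    if "cam_to_world" in c: T=np.array(c["cam_to_world"])
    else:
        W=np.eye(4);W[:3,:3]=s["tcp_rot"];W[:3,3]=s["position"];T=W@np.array(c["tool_from_camera"])
    return dict(img=c["img"],f=f,cx=c["cx"],cy=c["cy"],T=T,c=c)
def ray(v,rc):
    d=np.array([(rc[1]-v["cx"])/v["f"],-(rc[0]-v["cy"])/v["f"],-1]); d=v["T"][:3,:3]@d
    return v["T"][:3,3],d/np.linalg.norm(d)
def proj(v,p):
    q=np.linalg.inv(v["T"])@np.append(p,1); return [v["cy"]-v["f"]*q[1]/-q[2], v["cx"]+v["f"]*q[0]/-q[2]]
def tri(rs):
    A=0;b=0
    for o,d in rs: P=np.eye(3)-np.outer(d,d);A=A+P;b=b+P@o
    x=np.linalg.solve(A,b); return x,[float(np.linalg.norm((np.eye(3)-np.outer(d,d))@(x-o))) for o,d in rs]
def atz(r,z): o,d=r; return o+d*(z-o[2])/d[2]
E
python3 - <<'E'
from h import *
for n in("side","top","wrist"):
    v=snap(n); print(n,[k for k in v["c"]],v["f"],v["cx"],v["cy"]); print(v["T"].round(3).tolist())
    for k in v["c"]:
        if k not in("img","cam_to_world"): print(k,v["c"][k])
    cv2.imwrite(f"pics/{n}0.png",v["img"][...,::-1])
    for t in["roll","core_top","rack","stand","spindle_foot","keeper_pivot","keeper_knob","pigment_jar","paper_cup","tape_measure","resin_block"]:
        print(t,[(np.round(d["point"]).tolist(),round(d["p"],2)) for d in landmark_of(n,t)][:4])
E
```

```text
pics
side ['img', 'vertical_fov', 'cx', 'cy', 'cam_to_world'] 453.75018858420844 320.30007406961437 235.5094067176549
[[0.984, 0.103, -0.142, 0.403], [-0.175, 0.533, -0.828, -0.805], [-0.01, 0.84, 0.543, 0.689], [0.0, 0.0, 0.0, 1.0]]
vertical_fov 55.75100108936757
cx 320.30007406961437
cy 235.5094067176549
roll [([205.0, 331.0], 0.85), ([260.0, 207.0], 0.64), ([233.0, 318.0], 0.55)]
core_top [([218.0, 220.0], 0.77), ([315.0, 442.0], 0.74), ([196.0, 290.0], 0.64), ([219.0, 310.0], 0.62)]
rack [([250.0, 323.0], 0.79), ([342.0, 382.0], 0.7), ([327.0, 387.0], 0.68)]
stand [([392.0, 237.0], 0.93), ([355.0, 387.0], 0.59), ([301.0, 296.0], 0.38)]
spindle_foot [([345.0, 382.0], 0.62), ([389.0, 236.0], 0.56)]
keeper_pivot [([368.0, 221.0], 0.84), ([326.0, 389.0], 0.68)]
keeper_knob [([312.0, 228.0], 0.91), ([305.0, 335.0], 0.85)]
pigment_jar [([287.0, 391.0], 0.87), ([249.0, 322.0], 0.57)]
paper_cup [([355.0, 383.0], 0.34)]
tape_measure [([249.0, 410.0], 0.78)]
resin_block [([347.0, 384.0], 0.59), ([316.0, 442.0], 0.58)]
top ['img', 'vertical_fov', 'cx', 'cy', 'cam_to_world'] 612.888102604877
[... 907 characters left out ...]
'cy', 'tool_from_camera'] 409.8535450254613 319.79249544266816 235.18308862955365
[[0.31, -0.909, -0.279, 0.118], [0.951, 0.295, 0.093, 0.62], [-0.002, -0.294, 0.956, 0.384], [0.0, 0.0, 0.0, 1.0]]
vertical_fov 60.70434833453333
cx 319.79249544266816
cy 235.18308862955365
tool_from_camera [[ 1.22822746e-04  9.55682886e-01  2.94398040e-01  8.00152683e-02]
 [ 9.99998655e-01 -5.98951089e-04  1.52713219e-03  5.36819959e-04]
 [ 1.63578413e-03  2.94397457e-01 -9.55681674e-01 -1.42879212e-01]
 [ 0.00000000e+00  0.00000000e+00  0.00000000e+00  1.00000000e+00]]
roll []
core_top []
rack []
stand []
spindle_foot []
keeper_pivot []
keeper_knob []
pigment_jar []
paper_cup []
tape_measure []
resin_block []
```

View pics/side0.png

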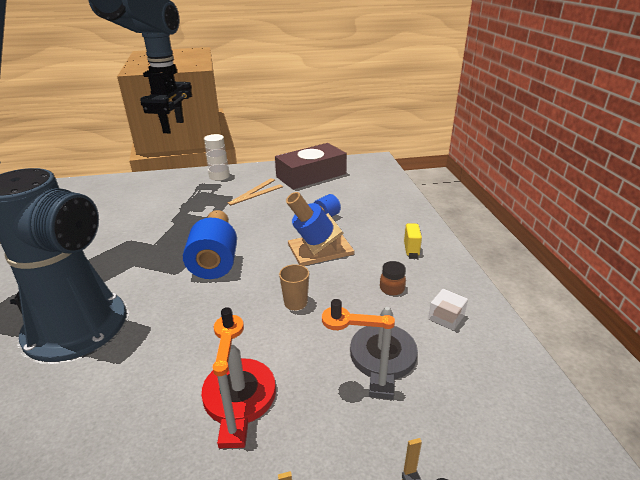

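View pics/top0.png

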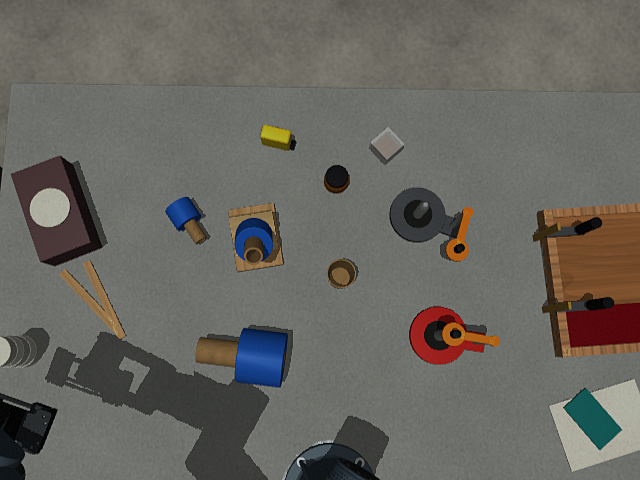

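The side picture shows the roll on the rack at about (225,315), the dark stand at (350,385) with its knob at (305,335), and the red decoy stand at (390,237). The top picture shows the roll at (240,253), the dark stand at (213,418) and the knob at (250,457).

```bash
cat > m.py <<'E'
from h import *
V={n:snap(n) for n in("side","top")}
def near(n,t,rc):
    L=landmark_of(n,t)
    L=[d["point"] for d in L if np.hypot(*(np.array(d["point"])-rc))<25]
    return L[0] if L else None
for t,a,b in[("roll",(237,325),(233,253)),("core_top",(196,290),(254,255)),("rack",(250,323),(235,256)),("stand",(350,387),(213,418)),("spindle_foot",(345,382),(215,418)),("keeper_pivot",(326,389),(212,465)),("keeper_knob",(305,335),(250,462)),("pigment_jar",(287,391),(180,336)),("paper_cup",(300,295),(276,343)),("tape_measure",(249,410),(142,278)),("resin_block",(320,445),(148,387))]:
    p=[];
    for n,rc in(("side",a),("top",b)):
        snapp=near(n,t,rc); p.append(snapp)
    s=[]
    r=[ray(V[n],q) for n,q in zip(V,p) if q is not None]
    print(t,p, *( [x.round(4) if hasattr(x,'round') else np.round(x,4) for x in tri(r)] if len(r)==2 else [atz(x,0.0).round(3) for x in r]))
E
python3 m.py
```

```text
roll [[235.3, 321.6], [234.0, 255.1]] [0.573  0.1775 0.0444] [0.0021 0.0021]
core_top [[193.0, 290.2], [253.7, 253.5]] [0.5009 0.1662 0.1831] [0.0035 0.0035]
rack [[250.9, 321.2], [254.8, 251.8]] [ 0.5531  0.1883 -0.0143] [0.0223 0.0223]
stand [[356.7, 384.4], [213.4, 417.0]] [ 0.6343 -0.2066 -0.0072] [0.0016 0.0016]
spindle_foot [[344.9, 385.1], [214.9, 416.9]] [ 0.6298 -0.2023  0.0209] [0.0036 0.0036]
keeper_pivot [None, [212.4, 462.7]] [ 0.638 -0.316  0.   ]
keeper_knob [[303.1, 334.6], [248.9, 459.8]] [ 0.5184 -0.2588  0.1974] [0.0006 0.0006]
pigment_jar [[287.1, 393.8], [181.4, 333.5]] [ 0.7146 -0.0046 -0.0048] [0.0024 0.0024]
paper_cup [[300.9, 294.5], [276.9, 339.5]] [ 0.4773 -0.0198  0.0044] [0.0008 0.0008]
tape_measure [[248.7, 414.1], [142.8, 274.8]] [ 0.814   0.1397 -0.0052] [0.0058 0.0058]
resin_block [[316.5, 443.3], [144.9, 385.0]] [ 0.7965 -0.1278  0.0024] [0.0073 0.0073]
```

```bash
python3 -m jog '[{"tx":-3.8,"ty":-3.0,"tz":-1},{"tx":-3.8,"ty":-3.0,"tz":-1},{"tx":-3.8,"ty":-3.0,"tz":-1},{"tx":-3.8,"ty":-3.0,"tz":-1},{"tx":-3.8,"ty":-3.0,"tz":-1},{"tx":-3.8,"ty":-3.0,"tz":-1},{"tx":-3.8,"ty":-3.0},{"tx":-3.8,"ty":-3.0}]' 
python3 -m jog '[{"tx":-3.8,"ty":-3.0},{"tx":-3.8,"ty":-3.0},{"roll":-0.14},{"roll":-0.15},{"roll":-0.15},{"tx":0}]'
python3 - <<'E'
from h import *
v=snap("wrist"); cv2.imwrite("pics/w1.png",v["img"][...,::-1])
for t in("roll","core_top","rack"): print(t,[(np.round(d["point"],1).tolist(),round(d["p"],2)) for d in landmark_of("wrist",t)])
print(proj(v,[.501,.166,.178]),proj(v,[.573,.1775,.05]))
s=read_state();print(s["position"],s["tcp_rot"],s["time_s"])
E
```

```text
roll []
core_top []
rack []
[np.float64(734.0621219838295), np.float64(-49.604190465396925)] [np.float64(609.949321851373), np.float64(85.54419440369338)]
[0.19346197 0.59426667 0.24155601] [[-9.50860603e-01  3.09619305e-01 -3.07576577e-06]
 [ 3.09619305e-01  9.50860603e-01 -1.44709168e-05]
 [-1.55585072e-06 -1.47121412e-05 -1.00000000e+00]] 3.2$[0]: bad value
$[0]: bad value
```

View pics/w1.png

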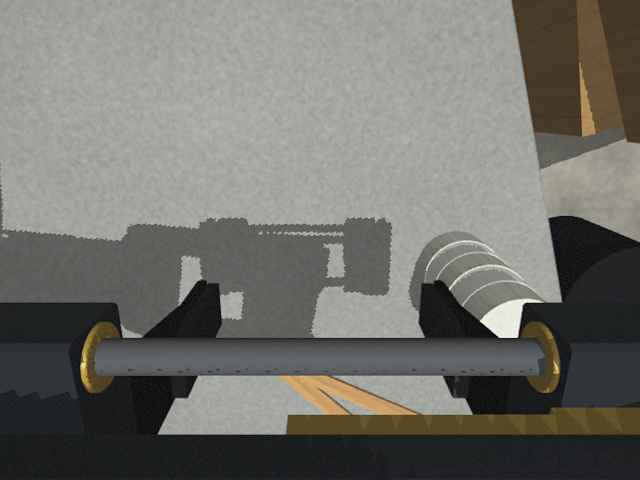

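The arm didn't move because jog refused the rows ("bad value"). The wrist picture only shows the gripper's own bar at row 355, its fingers and bare table. The rows probably need every key, so I'll send them all.

```bash
python3 -m jog '[{"tx":-3.8,"ty":-3.0,"tz":-1,"roll":0,"jaw":1},{"tx":-3.8,"ty":-3.0,"tz":-1,"roll":0,"jaw":1},{"tx":-3.8,"ty":-3.0,"tz":-1,"roll":0,"jaw":1},{"tx":-3.8,"ty":-3.0,"tz":-1,"roll":0,"jaw":1},{"tx":-3.8,"ty":-3.0,"tz":-1,"roll":0,"jaw":1},{"tx":-3.8,"ty":-3.0,"tz":-1,"roll":0,"jaw":1},{"tx":-3.8,"ty":-3.0,"tz":0,"roll":0,"jaw":1},{"tx":-3.8,"ty":-3.0,"tz":0,"roll":0,"jaw":1}]' 
python3 -m jog '[{"tx":-3.8,"ty":-3.0,"tz":0,"roll":0,"jaw":1},{"tx":0,"ty":0,"tz":0,"roll":-0.14,"jaw":1},{"tx":0,"ty":0,"tz":0,"roll":-0.15,"jaw":1},{"tx":0,"ty":0,"tz":0,"roll":-0.15,"jaw":1},{"tx":0,"ty":0,"tz":0,"roll":0,"jaw":1}]'
python3 - <<'E'
from h import *
v=snap("wrist"); cv2.imwrite("pics/w2.png",v["img"][...,::-1])
for t in("roll","core_top","rack"): print(t,[(np.round(d["point"],1).tolist(),round(d["p"],2)) for d in landmark_of("wrist",t)])
print(proj(v,[.501,.166,.178]),proj(v,[.573,.1775,.05]))
s=read_state();print(s["position"],s["tcp_rot"],s["time_s"])
E
```

```text
time_s: 4.0
position: [0.4093, 0.2704, 0.3023]
tcp_rot: [[-0.951, 0.309, 0.002], [0.309, 0.951, 0.001], [-0.002, 0.001, -1.0]]
force: [0.7, 0.1, -0.6]
opening: 1.002
grasp_force: 0.0
time_s: 4.5
position: [0.4352, 0.2314, 0.3016]
tcp_rot: [[-0.992, -0.124, 0.0], [-0.124, 0.992, 0.0], [-0.0, 0.0, -1.0]]
force: [0.4, 0.4, 0.3]
opening: 1.001
grasp_force: 0.0
roll [([7.9, 197.0], 0.95), ([378.3, 409.2], 0.84), ([310.5, 257.6], 0.72)]
core_top [([65.0, 410.3], 0.96), ([308.5, 373.0], 0.65), ([308.2, 225.5], 0.59)]
rack []
[np.float64(308.32665738743106), np.float64(218.89357579100317)] [np.float64(314.29479265995724), np.float64(254.46524571249512)]
[0.4349971  0.23180066 0.30161513] [[-9.92396358e-01 -1.23083121e-01  1.21811384e-04]
 [-1.23083112e-01  9.92396363e-01  7.73109029e-05]
 [-1.30400841e-04  6.17301342e-05 -9.99999990e-01]] 4.7
```

```bash
python3 -m jog '[{"tx":3,"ty":-4,"tz":0,"roll":0,"jaw":1},{"tx":3,"ty":-4,"tz":0,"roll":0,"jaw":1},{"tx":0,"ty":0,"tz":0,"roll":0,"jaw":1},{"tx":0,"ty":0,"tz":0,"roll":0,"jaw":1}]'
python3 - <<'E'
from h import *
v=snap("wrist"); cv2.imwrite("pics/w3.png",v["img"][...,::-1])
for t in("roll","core_top","rack"): print(t,[(np.round(d["point"],1).tolist(),round(d["p"],2)) for d in landmark_of("wrist",t)])
print(proj(v,[.501,.166,.178]),proj(v,[.573,.1775,.05]))
np.save("T3.npy",v["T"])
E
```

```text
time_s: 5.1
position: [0.3855, 0.1444, 0.3019]
tcp_rot: [[-0.993, -0.122, 0.001], [-0.122, 0.993, 0.0], [-0.001, 0.0, -1.0]]
force: [-0.2, -0.3, 0.2]
opening: 1.0
grasp_force: 0.0
roll [([83.3, 291.4], 0.69), ([415.4, 473.2], 0.6), ([249.5, 169.0], 0.4)]
core_top [([375.1, 336.4], 0.96), ([136.7, 492.9], 0.93)]
rack []
[np.float64(379.1746789818534), np.float64(329.8993897816095)] [np.float64(362.4589478429302), np.float64(329.2497338460234)]
```

View pics/w3.png

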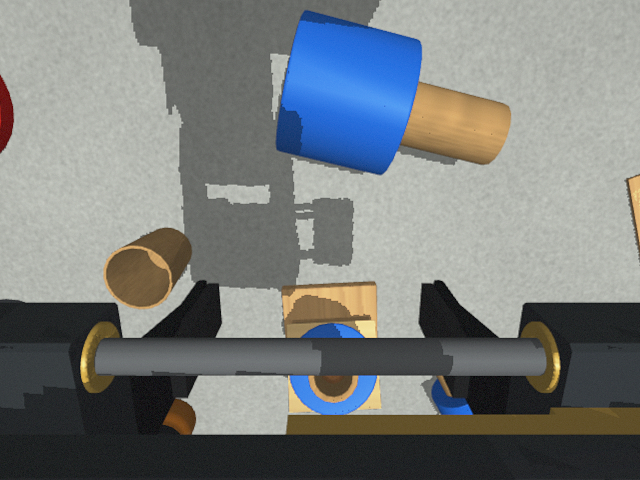

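The wrist picture shows the roll on its rack just under the gripper. The core mouth is at (378,335), the film disc is centred at (368,333), and the rack's front edge runs (288,283) to (283,377).

Run:
```python
from h import *
from scipy.optimize import least_squares
v3=dict(T=np.load("T3.npy"),f=409.8535,cx=319.79,cy=235.18)
v2=dict(v3); W=np.eye(4);W[:3,:3]=[[-.9924,-.1231,.0001],[-.1231,.9924,.0001],[-.0001,.0001,-1]];W[:3,3]=[.4350,.2318,.3016]
W3=np.eye(4);W3[:3,:3]=[[-.993,-.122,.001],[-.122,.993,0],[-.001,0,-1]];W3[:3,3]=[.3855,.1444,.3019]
TC=np.array([[1.228e-4,.955683,.294398,.0800153],[.999999,-5.99e-4,1.527e-3,5.368e-4],[1.636e-3,.294397,-.955682,-.142879],[0,0,0,1]]);v2["T"]=W@TC
S,T=snap("side"),snap("top")
obs=[(v2,(308.2,225.5)),(v3,(375.1,336.4)),(S,(193,290.2)),(T,(253.7,253.5))]
rs=[ray(a,b) for a,b in obs]; print("ct all",*tri(rs)); print("ct wrist",*tri(rs[:2]))
for q in((288,283),(283,377),(415,290),(410,381)): print("rack edge z=.012",atz(ray(v3,q),.012).round(3))
L=[(S,(235.3,321.6)),(T,(234,255.1)),(v2,(310.5,257.6))]
def m(p): o=np.array([p[0],p[1],.055]); return o,o+.135*np.array([-.5*np.cos(p[2]),-.5*np.sin(p[2]),.866])
def res(p):
    o,c=m(p); return np.concatenate([np.array(proj(v,c))-q for v,q in obs]+[.5*(np.array(proj(v,o))-q) for v,q in L])
r=least_squares(res,[.57,.18,.13],loss="soft_l1"); print(r.x,m(r.x),r.fun.round(1))
```

```text
ct all [0.50020048 0.16996439 0.17839108] [0.0016655442727987436, 0.003076333067342485, 0.0030672204382716397, 0.005992343042486568]
ct wrist [0.502339   0.17091679 0.1718427 ] [0.0010254100216607646, 0.0010254100216608051]
rack edge z=.012 [0.507 0.116 0.012]
rack edge z=.012 [0.487 0.222 0.012]
rack edge z=.012 [0.682 0.142 0.012]
rack edge z=.012 [0.66  0.256 0.012]
[0.56893353 0.18065058 0.14748584] (array([0.56893353, 0.18065058, 0.055     ]), array([0.50216633, 0.17073133, 0.17191   ])) [-1.4  0.5  1.  -0.8  2.9  1.9  1.9 -1.7 -1.9 -1.3 -0.  -0.9  1.5 -0.7]
```

```bash
python3 -m jog '[{"tx":0,"ty":0,"tz":0,"roll":-0.04,"jaw":1},{"tx":-4.5,"ty":0.2,"tz":0,"roll":0,"jaw":1},{"tx":-4.5,"ty":0.2,"tz":1,"roll":0,"jaw":1},{"tx":-4.6,"ty":0.3,"tz":1.8,"roll":0,"jaw":1},{"tx":0,"ty":0,"tz":3,"roll":0,"jaw":1},{"tx":0,"ty":0,"tz":3,"roll":0,"jaw":1},{"tx":0,"ty":0,"tz":2,"roll":0,"jaw":1},{"tx":0,"ty":0,"tz":0,"roll":0,"jaw":1}]'
python3 - <<'E'
from h import *
v=snap("wrist"); cv2.imwrite("pics/w4.png",v["img"][...,::-1])
for t in("core_top",): print(t,[(np.round(d["point"],1).tolist(),round(d["p"],2)) for d in landmark_of("wrist",t)])
s=read_state();R=np.array(s["tcp_rot"]);print(proj(v,[.5022,.1708,.1719]),((np.array([.5185,.1732,.1433])-s["position"])@R).round(4))
E
```

```text
time_s: 6.2
position: [0.5165, 0.1744, 0.1902]
tcp_rot: [[-0.986, -0.165, -0.007], [-0.165, 0.986, -0.001], [0.008, 0.0, -1.0]]
force: [-0.7, -0.3, -0.8]
opening: 1.001
grasp_force: 0.0
core_top [([297.3, 470.2], 0.89), ([268.7, 311.4], 0.59)]
[np.float64(270.6986997431807), np.float64(317.49339999390446)] [ 0.0006 -0.0013  0.0502]
```

View pics/w4.png

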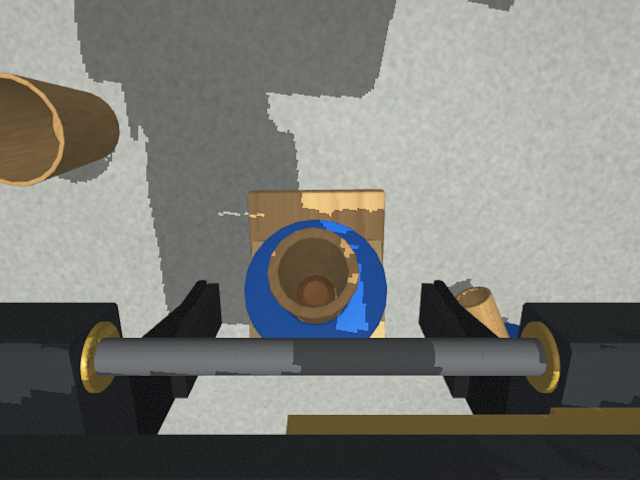

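The picture shows the core mouth at (272,313), centred between the fingers, and the rack edge square to the tool. I'll descend and grip.

```bash
python3 -m jog '[{"tx":0,"ty":-0.2,"tz":2,"roll":0,"jaw":1},{"tx":0,"ty":0,"tz":2,"roll":0,"jaw":1},{"tx":0,"ty":0,"tz":1,"roll":0,"jaw":1},{"tx":0,"ty":0,"tz":0,"roll":0,"jaw":1},{"tx":0,"ty":0,"tz":0,"roll":0,"jaw":1}]' 
python3 -m jog '[{"tx":0,"ty":0,"tz":0,"roll":0,"jaw":0.3},{"tx":0,"ty":0,"tz":0,"roll":0,"jaw":0.3},{"tx":0,"ty":0,"tz":0,"roll":0,"jaw":0.3},{"tx":0,"ty":0,"tz":0,"roll":0,"jaw":0.3},{"tx":0,"ty":0,"tz":0,"roll":0,"jaw":0.3},{"tx":0,"ty":0,"tz":0,"roll":0,"jaw":0.3},{"tx":0,"ty":0,"tz":0,"roll":0,"jaw":0.3},{"tx":0,"ty":0,"tz":0,"roll":0,"jaw":0.3}]'
```

```text
time_s: 6.8
position: [0.5197, 0.1723, 0.1446]
tcp_rot: [[-0.986, -0.165, 0.002], [-0.165, 0.986, 0.0], [-0.002, -0.0, -1.0]]
force: [0.5, 0.4, 0.0]
opening: 0.999
grasp_force: 0.0
time_s: 7.6
position: [0.5188, 0.1721, 0.1435]
tcp_rot: [[-0.986, -0.164, -0.0], [-0.164, 0.986, -0.0], [0.0, 0.0, -1.0]]
force: [1.3, 0.0, 0.3]
opening: 0.456
grasp_force: 30.0
```

```bash
python3 -m jog '[{"tx":0.5,"ty":0,"tz":-0.87,"roll":0,"jaw":0.3},{"tx":0.5,"ty":0,"tz":-0.87,"roll":0,"jaw":0.3},{"tx":0.5,"ty":0,"tz":-0.87,"roll":0,"jaw":0.3},{"tx":0.5,"ty":0,"tz":-0.87,"roll":0,"jaw":0.3},{"tx":0.5,"ty":0,"tz":-0.87,"roll":0,"jaw":0.3},{"tx":0.5,"ty":0,"tz":-0.87,"roll":0,"jaw":0.3},{"tx":0.5,"ty":0,"tz":-0.87,"roll":0,"jaw":0.3},{"tx":0.5,"ty":0,"tz":-0.87,"roll":0,"jaw":0.3}]' 
python3 -m jog '[{"tx":0.5,"ty":0,"tz":-1,"roll":0,"jaw":0.3},{"tx":0,"ty":0,"tz":-2,"roll":0,"jaw":0.3},{"tx":0,"ty":0,"tz":-2,"roll":0,"jaw":0.3},{"tx":0,"ty":0,"tz":-2,"roll":0,"jaw":0.3},{"tx":0,"ty":0,"tz":0,"roll":0,"jaw":0.3},{"tx":0,"ty":0,"tz":0,"roll":0,"jaw":0.3}]'
python3 - <<'E'
from h import *
a=snap("side");b=snap("wrist")
cv2.imwrite("pics/sw5.png",np.hstack([a["img"][60:400,150:550],cv2.resize(b["img"],(453,340))])[:, :800,::-1])
E
```

```text
time_s: 8.4
position: [0.4787, 0.1654, 0.2139]
tcp_rot: [[-0.986, -0.164, -0.0], [-0.164, 0.986, -0.0], [0.0, 0.0, -1.0]]
force: [-0.6, 0.5, -1.0]
opening: 0.458
grasp_force: 30.0
time_s: 9.0
position: [0.4741, 0.1647, 0.2832]
tcp_rot: [[-0.986, -0.164, 0.0], [-0.164, 0.986, 0.0], [-0.0, 0.0, -1.0]]
force: [0.1, 0.1, -1.2]
opening: 0.453
grasp_force: 30.0
```

View pics/sw5.png

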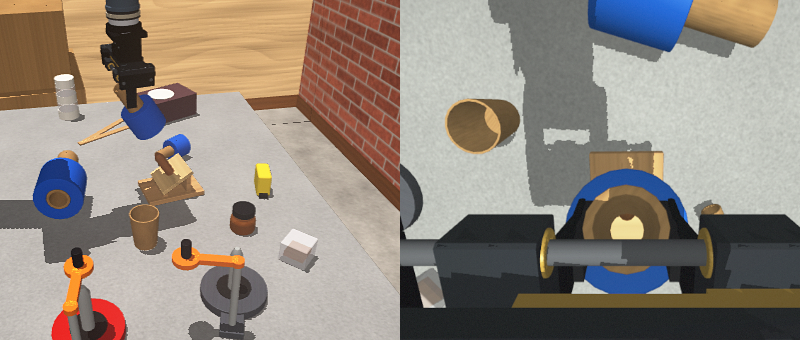

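The roll is held and still leans about 30°: the side crop has its film at (118,142), and the wrist view shows the core between the pads. The tool can't tilt, so I'll put the low edge on a free patch of table, tip the roll upright there, and regrip it.

```bash
python3 -m jog '[{"tx":-1.2,"ty":-4,"tz":0,"roll":0,"jaw":0.3},{"tx":-1.2,"ty":-4,"tz":0,"roll":0,"jaw":0.3},{"tx":-1.3,"ty":-4,"tz":0,"roll":0,"jaw":0.3},{"tx":-1.3,"ty":-4,"tz":2,"roll":0,"jaw":0.3},{"tx":0,"ty":0,"tz":4,"roll":0,"jaw":0.3},{"tx":0,"ty":0,"tz":4,"roll":0,"jaw":0.3},{"tx":0,"ty":0,"tz":4,"roll":0,"jaw":0.3},{"tx":0,"ty":0,"tz":2,"roll":0,"jaw":0.3}]' 
python3 -m jog '[{"tx":0,"ty":0,"tz":0,"roll":0,"jaw":0.3},{"tx":0,"ty":0,"tz":0.3,"roll":0,"jaw":0.3},{"tx":0,"ty":0,"tz":0.3,"roll":0,"jaw":0.3},{"tx":0,"ty":0,"tz":0.2,"roll":0,"jaw":0.3},{"tx":0,"ty":0,"tz":0,"roll":0,"jaw":0.3}]'
```

```text
time_s: 9.9
position: [0.5468, 0.0153, 0.1185]
tcp_rot: [[-0.986, -0.164, -0.009], [-0.164, 0.987, 0.002], [0.008, 0.003, -1.0]]
force: [-0.5, 0.3, -1.9]
opening: 0.453
grasp_force: 30.0
time_s: 10.4
position: [0.5506, 0.0151, 0.1159]
tcp_rot: [[-0.986, -0.165, 0.002], [-0.165, 0.986, -0.0], [-0.002, -0.001, -1.0]]
force: [-0.2, -0.7, -1.9]
opening: 0.454
grasp_force: 30.0
```

```bash
python3 -m jog '[{"tx":0,"ty":0,"tz":0.3,"roll":0,"jaw":0.3},{"tx":0,"ty":0,"tz":0.2,"roll":0,"jaw":0.3},{"tx":0,"ty":0,"tz":0,"roll":0,"jaw":0.3}]'
python3 -m jog '[{"tx":0,"ty":0,"tz":0.2,"roll":0,"jaw":0.3},{"tx":0,"ty":0,"tz":0.1,"roll":0,"jaw":0.3},{"tx":0,"ty":0,"tz":0,"roll":0,"jaw":0.3}]'
```

```text
time_s: 10.7
position: [0.5503, 0.015, 0.1104]
tcp_rot: [[-0.986, -0.164, 0.001], [-0.164, 0.986, -0.0], [-0.001, -0.0, -1.0]]
force: [0.0, 0.2, 0.9]
opening: 0.454
grasp_force: 30.0
time_s: 11.0
position: [0.5512, 0.015, 0.1099]
tcp_rot: [[-0.986, -0.165, 0.003], [-0.165, 0.986, -0.0], [-0.003, -0.001, -1.0]]
force: [-3.2, 0.0, 17.7]
opening: 0.457
grasp_force: 30.1
```

```bash
python3 -m jog '[{"tx":-0.7,"ty":0,"tz":0,"roll":0,"jaw":0.3},{"tx":-0.7,"ty":0,"tz":0,"roll":0,"jaw":0.3},{"tx":-0.7,"ty":0,"tz":0,"roll":0,"jaw":0.3},{"tx":-0.7,"ty":0,"tz":0,"roll":0,"jaw":0.3}]'
python3 -m jog '[{"tx":-0.7,"ty":0,"tz":0.1,"roll":0,"jaw":0.3},{"tx":-0.7,"ty":0,"tz":0.1,"roll":0,"jaw":0.3},{"tx":-0.7,"ty":0,"tz":0.2,"roll":0,"jaw":0.3},{"tx":-0.7,"ty":0,"tz":0.2,"roll":0,"jaw":0.3},{"tx":0,"ty":0,"tz":0,"roll":0,"jaw":0.3}]'
python3 - <<'E'
from h import *
a=snap("side");b=snap("wrist")
cv2.imwrite("pics/sw6.png",np.hstack([cv2.resize(a["img"][110:310,250:450],(340,340)),cv2.resize(b["img"],(453,340))])[:, :800,::-1])
E
```

```text
time_s: 11.4
position: [0.577, 0.0196, 0.1093]
tcp_rot: [[-0.986, -0.165, -0.002], [-0.165, 0.986, -0.001], [0.002, -0.0, -1.0]]
force: [-4.1, -0.4, 10.8]
opening: 0.46
grasp_force: 30.0
time_s: 11.9
position: [0.6058, 0.0244, 0.1024]
tcp_rot: [[-0.986, -0.165, -0.0], [-0.165, 0.986, -0.0], [0.0, -0.0, -1.0]]
force: [-2.2, 0.3, 8.0]
opening: 0.457
grasp_force: 30.0
```

View pics/sw6.png

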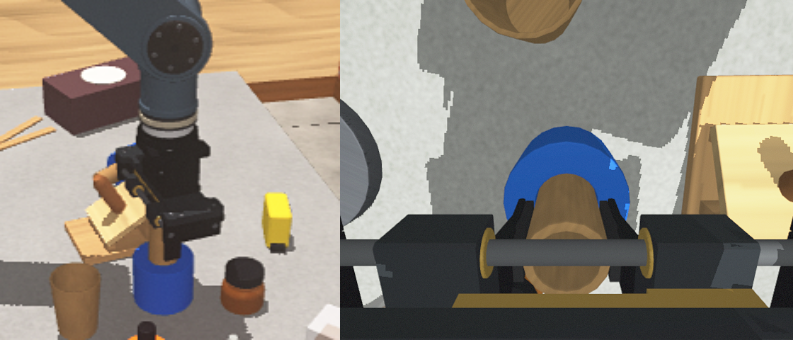

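The drag worked: the side crop shows the roll nearly upright, film at (160,280). I'll open to let it settle flat, then check.

```bash
python3 -m jog '[{"tx":0,"ty":0,"tz":0,"roll":0,"jaw":0.6},{"tx":0,"ty":0,"tz":0,"roll":0,"jaw":0.6},{"tx":0,"ty":0,"tz":0,"roll":0,"jaw":0.6},{"tx":0,"ty":0,"tz":0,"roll":0,"jaw":0.8},{"tx":0,"ty":0,"tz":0,"roll":0,"jaw":0.8}]'
python3 - <<'E'
from h import *
s=read_state();R=np.array(s["tcp_rot"]);p=np.array(s["position"])
for n in("wrist","side","top"):
    v=snap(n)
    for t in("core_top","roll"):
        for d in landmark_of(n,t):
            q=atz(ray(v,d["point"]),.135 if t=="core_top" else 0.)
            if np.hypot(*(q-p)[:2])<.08: print(n,t,np.round(d["point"],1),round(d["p"],2),q.round(4),((q-p)@R).round(4))
    print("expect",proj(v,[p[0],p[1],.135]))
print(p)
E
```

```text
time_s: 12.5
position: [0.6052, 0.0243, 0.1009]
tcp_rot: [[-0.986, -0.164, -0.0], [-0.164, 0.986, 0.0], [0.0, 0.0, -1.0]]
force: [-0.2, 0.5, 0.0]
opening: 0.701
grasp_force: 0.0
wrist core_top [381.6 317.9] 0.69 [0.6067 0.0238 0.135 ] [-0.0013 -0.0007 -0.0341]
wrist roll [242.7 320.4] 0.93 [0.6051 0.0243 0.    ] [1.000e-04 0.000e+00 1.009e-01]
expect [np.float64(377.9764375625656), np.float64(320.2372292381014)]
side core_top [236.2 345.8] 0.8 [0.6036 0.0258 0.135 ] [ 0.0014  0.0017 -0.0341]
side roll [287.5 345. ] 0.76 [0.601  0.0104 0.    ] [ 0.0065 -0.013   0.1009]
expect [np.float64(236.47792532575048), np.float64(346.6753981409681)]
expect [np.float64(211.9764839185025), np.float64(322.19031580923354)]
[0.6052302  0.02429512 0.10090774]
```

Run:
```python
from h import *
print(np.round(read_state()["joint_positions"],1))
from h import *
S,T=snap("side"),snap("top")
import math
for t in("stand","spindle_foot","keeper_knob","keeper_pivot"):
  for n,v in(("side",S),("top",T)):
    print(t,n,[(np.round(d["point"],1).tolist(),round(d["p"],2)) for d in landmark_of(n,t)])
print("spindle top guess",atz(ray(T,(210,422)),.12),"pivot top px",atz(ray(T,(212,467)),.171),atz(ray(S,(322,388)),.171))
```

```text
[  -8.3   39.3   91.3    0.    49.4 -107.7]
stand side [([357.3, 382.3], 0.96), ([390.5, 237.0], 0.88), ([317.2, 444.0], 0.37)]
stand top [([335.3, 436.2], 0.87), ([215.9, 416.4], 0.75)]
spindle_foot side [([347.6, 383.3], 0.59), ([385.8, 237.5], 0.59)]
spindle_foot top [([333.8, 435.0], 0.95), ([212.9, 418.3], 0.91)]
keeper_knob side [([311.3, 229.1], 0.77), ([246.6, 412.1], 0.68), ([305.8, 339.3], 0.62)]
keeper_knob top [([244.9, 461.3], 0.97), ([336.8, 457.1], 0.87)]
keeper_pivot side [([367.5, 223.9], 0.87), ([327.5, 388.1], 0.85)]
keeper_pivot top [([339.6, 492.0], 0.75), ([213.2, 465.9], 0.66), ([248.2, 460.5], 0.34)]
spindle top guess [ 0.61597282 -0.19616207  0.12      ] pivot top px [ 0.60151858 -0.28258814  0.171     ] [ 0.6010081  -0.29040473  0.171     ]
```

```bash
python3 -m jog '[{"tx":0,"ty":0,"tz":-3,"roll":0,"jaw":1},{"tx":0,"ty":0,"tz":-3,"roll":0.14,"jaw":1},{"tx":0,"ty":0,"tz":-3,"roll":0.14,"jaw":1},{"tx":0,"ty":0,"tz":-3,"roll":0.14,"jaw":1},{"tx":0,"ty":0,"tz":-3,"roll":0.14,"jaw":1},{"tx":0,"ty":0,"tz":0,"roll":0.14,"jaw":1},{"tx":0,"ty":0,"tz":0,"roll":0.14,"jaw":1},{"tx":0,"ty":0,"tz":0,"roll":0.14,"jaw":1}]'
python3 -m jog '[{"tx":0,"ty":0,"tz":0,"roll":0.14,"jaw":1},{"tx":0,"ty":0,"tz":0,"roll":0.14,"jaw":1},{"tx":0,"ty":0,"tz":0,"roll":0.14,"jaw":1},{"tx":0,"ty":0,"tz":0,"roll":0.14,"jaw":1},{"tx":0,"ty":0,"tz":0,"roll":0.14,"jaw":1},{"tx":0,"ty":0,"tz":0,"roll":0.14,"jaw":1},{"tx":0,"ty":0,"tz":0,"roll":0.14,"jaw":1},{"tx":0,"ty":0,"tz":0,"roll":0.09,"jaw":1}]'
python3 -m jog '[{"tx":-4.2,"ty":1.84,"tz":0,"roll":0,"jaw":1},{"tx":-4.2,"ty":1.84,"tz":0,"roll":0,"jaw":1},{"tx":-4.2,"ty":1.84,"tz":0,"roll":0,"jaw":1},{"tx":-4.2,"ty":1.84,"tz":0,"roll":0,"jaw":1},{"tx":-4.2,"ty":1.84,"tz":0,"roll":0,"jaw":1},{"tx":0,"ty":0,"tz":0,"roll":0,"jaw":1},{"tx":0,"ty":0,"tz":0,"roll":0,"jaw":1}]'
python3 - <<'E'
from h import *
v=snap("wrist"); cv2.imwrite("pics/w7.png",v["img"][...,::-1]); np.save("T7.npy",v["T"])
for t,z in(("stand",0),("spindle_foot",.02),("keeper_pivot",.161),("keeper_knob",.201)):
  for d in landmark_of("wrist",t): print(t,np.round(d["point"],1),round(d["p"],2),atz(ray(v,d["point"]),z).round(4))
E
```

```text
time_s: 14.25
position: [0.6052, 0.0243, 0.2517]
tcp_rot: [[-0.682, 0.731, 0.001], [0.731, 0.682, -0.0], [-0.001, 0.0, -1.0]]
force: [0.5, 0.4, -0.4]
opening: 0.998
grasp_force: 0.0
time_s: 15.05
position: [0.6051, 0.0243, 0.2511]
tcp_rot: [[0.313, 0.95, -0.0], [0.95, -0.313, 0.0], [-0.0, -0.0, -1.0]]
force: [-0.6, 0.1, 0.1]
opening: 1.0
grasp_force: 0.0
time_s: 15.75
position: [0.6276, -0.205, 0.2507]
tcp_rot: [[0.311, 0.95, -0.001], [0.95, -0.311, 0.001], [0.001, -0.001, -1.0]]
force: [-0.8, -0.4, -0.6]
opening: 0.998
grasp_force: 0.0
stand [193.2 317.3] 0.62 [ 0.6271 -0.2019  0.    ]
stand [314.3  82.1] 0.61 [ 0.3472 -0.2484  0.    ]
spindle_foot [197.1 321.1] 0.96 [ 0.6307 -0.2027  0.02  ]
spindle_foot [50.1 91. ] 0.26 [ 0.4864 -0.0237  0.02  ]
keeper_pivot [364.4 323.3] 0.81 [ 0.6061 -0.2814  0.161 ]
keeper_knob [413.6 170.2] 0.8 [ 0.5217 -0.2588  0.201 ]
```

View pics/w7.png

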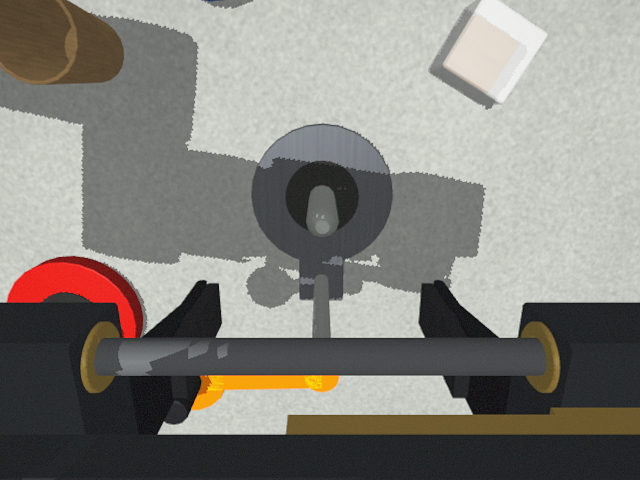

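The wrist picture shows the dark stand right below: base disc at columns 252–392 and rows 124–263, spindle tip at (227,322). The knob is at (412,178), clear of the body's footprint.

Run:
```python
from h import *
v=dict(T=np.load("T7.npy"),f=409.8535,cx=319.79,cy=235.18)
print("tip",atz(ray(v,(226.5,322)),.12))
d=trace("wrist","stand"); print([(x["bbox"],round(x["p"],2)) for x in d])
# fit disc: sample rim of base top at z=.02 on predicted
from scipy.optimize import minimize
img=cv2.imread("pics/w7.png")
for p in([.628,-.203],[.63,-.203],[.6285,-.205]):
    a=np.linspace(0,2*np.pi,200); q=np.array([proj(v,[p[0]+.066*np.cos(t),p[1]+.066*np.sin(t),.02]) for t in a])
    print(p,"cols",q[:,1].min().round(1),q[:,1].max().round(1),"rows",q[:,0].min().round(1),q[:,0].max().round(1),"tip",np.round(proj(v,[*p,.12]),1),"foot",np.round(proj(v,[*p,.02]),1))
```

```text
tip [ 0.63104087 -0.20265715  0.12      ]
[([162.5, 122.5, 229.9, 301.7], 0.74), ([7.6, 258.1, 133.4, 81.4], 0.7)]
[0.628, -0.203] cols 247.2 389.7 rows 124.6 264.7 tip [228.3 318. ] foot [198.3 318.5]
[0.63, -0.203] cols 249.3 391.7 rows 123.9 264.1 tip [227.4 320.7] foot [197.6 320.5]
[0.6285, -0.205] cols 248.5 390.7 rows 126.7 266.4 tip [230.7 319.6] foot [200.1 319.6]
```

```bash
python3 -m jog '[{"tx":4.22,"ty":-1.84,"tz":0,"roll":0,"jaw":1},{"tx":4.22,"ty":-1.84,"tz":0,"roll":0,"jaw":1},{"tx":4.22,"ty":-1.84,"tz":0,"roll":0,"jaw":1},{"tx":4.22,"ty":-1.84,"tz":0,"roll":0,"jaw":1},{"tx":4.22,"ty":-1.84,"tz":0,"roll":0,"jaw":1},{"tx":0,"ty":0,"tz":3,"roll":0,"jaw":1},{"tx":0,"ty":0,"tz":2,"roll":0,"jaw":1},{"tx":0,"ty":0,"tz":0,"roll":0,"jaw":1}]'
python3 - <<'E'
from h import *
s=read_state();R=np.array(s["tcp_rot"]);p=np.array(s["position"]);print(p)
v=snap("wrist"); cv2.imwrite("pics/w8.png",v["img"][...,::-1])
for t,z in(("core_top",.135),("roll",0)):
  for d in landmark_of("wrist",t):
    q=atz(ray(v,d["point"]),z)
    print(t,np.round(d["point"],1),round(d["p"],2),q.round(4),((q-p)@R).round(4))
for d in trace("wrist","roll"):
    c=cv2.moments(d["pixels"].astype(np.uint8),True); print(d["bbox"],round(d["p"],2))
E
```

```text
time_s: 16.85
position: [0.6032, 0.0271, 0.1986]
tcp_rot: [[0.306, 0.952, -0.006], [0.952, -0.306, 0.001], [-0.001, -0.006, -1.0]]
force: [0.0, -0.8, 0.2]
opening: 1.001
grasp_force: 0.0
[0.60318452 0.02709803 0.19864702]
core_top [270.6 326.3] 0.97 [0.6064 0.0234 0.135 ] [-0.0024  0.0046  0.0636]
roll [206.6 322.1] 0.56 [0.6054 0.0277 0.    ] [0.0015 0.0032 0.1986]
[266.0, 161.8, 117.8, 138.2] 0.88
```

```bash
python3 -m jog '[{"tx":0,"ty":0,"tz":3,"roll":0,"jaw":1},{"tx":0,"ty":0,"tz":3,"roll":0,"jaw":1},{"tx":0,"ty":0,"tz":3.5,"roll":0,"jaw":1},{"tx":0,"ty":0,"tz":0,"roll":0,"jaw":1},{"tx":0,"ty":0,"tz":0,"roll":0,"jaw":1}]'
python3 - <<'E'
from h import *
s=read_state();R=np.array(s["tcp_rot"]);p=np.array(s["position"]);print(p)
v=snap("wrist")
for t,z in(("core_top",.135),("roll",0)):
  for d in landmark_of("wrist",t):
    q=atz(ray(v,d["point"]),z)
    print(t,np.round(d["point"],1),round(d["p"],2),q.round(4),((q-p)@R).round(4))
print("to go",((np.array([.6062,.0238,.101])-p)@R).round(4))
E
```

```text
time_s: 17.55
position: [0.6063, 0.0249, 0.107]
tcp_rot: [[0.309, 0.951, 0.001], [0.951, -0.309, -0.0], [0.0, 0.001, -1.0]]
force: [0.1, -0.4, 0.2]
opening: 0.999
grasp_force: 0.0
[0.60629494 0.02486083 0.10697481]
core_top [367.2 316.4] 0.71 [0.6065 0.0258 0.135 ] [ 0.001  -0.0001 -0.028 ]
roll [240.4 318.5] 0.74 [0.6069 0.0255 0.    ] [0.0008 0.0003 0.107 ]
to go [-0.001   0.0002  0.006 ]
```

```bash
python3 -m jog '[{"tx":0,"ty":0,"tz":0,"roll":0,"jaw":0.3},{"tx":0,"ty":0,"tz":0,"roll":0,"jaw":0.3},{"tx":0,"ty":0,"tz":0,"roll":0,"jaw":0.3},{"tx":0,"ty":0,"tz":0,"roll":0,"jaw":0.3},{"tx":0,"ty":0,"tz":0,"roll":0,"jaw":0.3},{"tx":0,"ty":0,"tz":0,"roll":0,"jaw":0.3},{"tx":0,"ty":0,"tz":0,"roll":0,"jaw":0.3}]'
python3 -m jog '[{"tx":0,"ty":0,"tz":-1,"roll":0,"jaw":0.3},{"tx":0,"ty":0,"tz":-2,"roll":0,"jaw":0.3},{"tx":0,"ty":0,"tz":-3,"roll":0,"jaw":0.3},{"tx":0,"ty":0,"tz":-3,"roll":0,"jaw":0.3},{"tx":0,"ty":0,"tz":-3,"roll":0,"jaw":0.3},{"tx":0,"ty":0,"tz":-3,"roll":0,"jaw":0.3},{"tx":0,"ty":0,"tz":0,"roll":0,"jaw":0.3}]'
python3 -m jog '[{"tx":-4.17,"ty":1.88,"tz":0,"roll":0,"jaw":0.3},{"tx":-4.17,"ty":1.88,"tz":0,"roll":0,"jaw":0.3},{"tx":-4.17,"ty":1.88,"tz":0,"roll":0,"jaw":0.3},{"tx":-4.17,"ty":1.88,"tz":0,"roll":0,"jaw":0.3},{"tx":-4.17,"ty":1.88,"tz":0,"roll":0,"jaw":0.3},{"tx":0,"ty":0,"tz":0,"roll":0,"jaw":0.3},{"tx":0,"ty":0,"tz":0,"roll":0,"jaw":0.3},{"tx":0,"ty":0,"tz":0,"roll":0,"jaw":0.3}]'
python3 - <<'E'
from h import *
s=read_state();R=np.array(s["tcp_rot"]);p=np.array(s["position"]);print(p, "to go",((np.array([.631,-.2025,.2])-p)@R).round(4))
v=snap("wrist")
for t,z in(("core_top",p[2]+.028),("roll",p[2]-.107)):
  for d in landmark_of("wrist",t):
    q=atz(ray(v,d["point"]),z)
    print(t,np.round(d["point"],1),round(d["p"],2),q.round(4),((q-p)@R).round(4))
S=snap("side");T=snap("top")
w=np.hstack([v["img"][100:480,120:520],S["img"][150:400,260:480].repeat(1,0)[:380] if 0 else cv2.resize(S["img"][130:400,260:520],(366,380))])
cv2.imwrite("pics/w9.png",w[...,::-1])
E
```

```text
time_s: 18.4
position: [0.6056, 0.0253, 0.106]
tcp_rot: [[0.309, 0.951, -0.0], [0.951, -0.309, 0.0], [-0.0, -0.0, -1.0]]
force: [1.0, 0.0, -1.4]
opening: 0.457
grasp_force: 30.1
time_s: 19.1
position: [0.6085, 0.0249, 0.2615]
tcp_rot: [[0.309, 0.951, 0.011], [0.951, -0.309, -0.001], [0.002, 0.01, -1.0]]
force: [0.1, 0.5, -0.7]
opening: 0.457
grasp_force: 30.0
time_s: 19.9
position: [0.6298, -0.2008, 0.2551]
tcp_rot: [[0.308, 0.951, -0.002], [0.951, -0.308, 0.002], [0.001, -0.003, -1.0]]
force: [0.3, -0.9, -1.1]
opening: 0.458
grasp_force: 30.0
[ 0.62983511 -0.20078056  0.25506194] to go [-0.0013  0.0018  0.0551]
core_top [370.2 318.8] 0.64 [ 0.6305 -0.2012  0.2831] [-0.0002  0.0007 -0.028 ]
roll [241.5 320.6] 0.98 [ 0.6312 -0.2011  0.1481] [0.     0.0016 0.107 ]
```

View pics/w9.png

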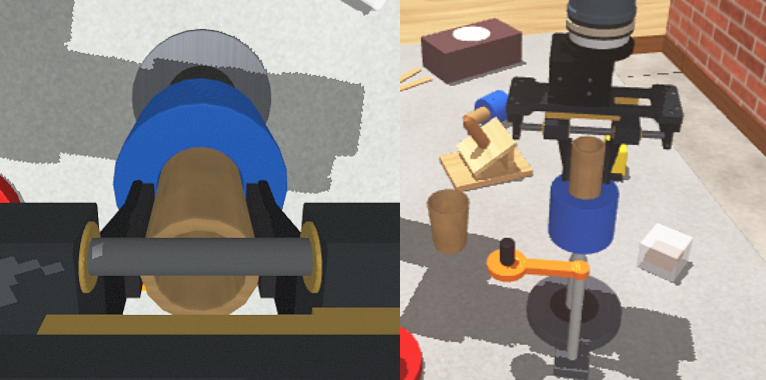

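The picture shows the roll hanging vertical, bare end up, and concentric with the stand base (film columns 234–407, base 252–392). I'll make a small correction and descend.

```bash
python3 -m jog '[{"tx":-0.1,"ty":0.12,"tz":0,"roll":0,"jaw":0.3},{"tx":0,"ty":0,"tz":1,"roll":0,"jaw":0.3},{"tx":0,"ty":0,"tz":1,"roll":0,"jaw":0.3},{"tx":0,"ty":0,"tz":0,"roll":0,"jaw":0.3},{"tx":0,"ty":0,"tz":0,"roll":0,"jaw":0.3}]'
python3 -m jog '[{"tx":0,"ty":0,"tz":0.5,"roll":0,"jaw":0.3},{"tx":0,"ty":0,"tz":0.5,"roll":0,"jaw":0.3},{"tx":0,"ty":0,"tz":0.5,"roll":0,"jaw":0.3},{"tx":0,"ty":0,"tz":0.5,"roll":0,"jaw":0.3},{"tx":0,"ty":0,"tz":0,"roll":0,"jaw":0.3}]'
```

```text
time_s: 20.65
position: [0.6311, -0.2033, 0.2352]
tcp_rot: [[0.309, 0.951, -0.002], [0.951, -0.309, 0.001], [0.0, -0.002, -1.0]]
force: [-0.0, -0.6, -1.8]
opening: 0.455
grasp_force: 30.0
time_s: 21.15
position: [0.6309, -0.2032, 0.215]
tcp_rot: [[0.309, 0.951, -0.002], [0.951, -0.309, 0.001], [0.0, -0.002, -1.0]]
force: [-0.3, -1.3, -1.6]
opening: 0.451
grasp_force: 30.0
```

```bash
python3 -m jog '[{"tx":0,"ty":0,"tz":0.5,"roll":0,"jaw":0.3},{"tx":0,"ty":0,"tz":0.5,"roll":0,"jaw":0.3},{"tx":0,"ty":0,"tz":0.5,"roll":0,"jaw":0.3},{"tx":0,"ty":0,"tz":0.5,"roll":0,"jaw":0.3},{"tx":0,"ty":0,"tz":0,"roll":0,"jaw":0.3}]'
python3 -m jog '[{"tx":0,"ty":0,"tz":1,"roll":0,"jaw":0.3},{"tx":0,"ty":0,"tz":1,"roll":0,"jaw":0.3},{"tx":0,"ty":0,"tz":0.5,"roll":0,"jaw":0.3},{"tx":0,"ty":0,"tz":0,"roll":0,"jaw":0.3}]'
```

```text
time_s: 21.65
position: [0.6309, -0.2031, 0.195]
tcp_rot: [[0.309, 0.951, -0.002], [0.951, -0.309, 0.001], [0.0, -0.002, -1.0]]
force: [0.5, -0.4, -1.2]
opening: 0.451
grasp_force: 30.0
time_s: 22.05
position: [0.6307, -0.203, 0.1696]
tcp_rot: [[0.309, 0.951, -0.002], [0.951, -0.309, 0.001], [0.0, -0.003, -1.0]]
force: [0.4, 0.6, -1.8]
opening: 0.452
grasp_force: 30.0
```

```bash
python3 -m jog '[{"tx":0,"ty":0,"tz":1,"roll":0,"jaw":0.3},{"tx":0,"ty":0,"tz":1,"roll":0,"jaw":0.3},{"tx":0,"ty":0,"tz":1,"roll":0,"jaw":0.3},{"tx":0,"ty":0,"tz":0.7,"roll":0,"jaw":0.3},{"tx":0,"ty":0,"tz":0.3,"roll":0,"jaw":0.3},{"tx":0,"ty":0,"tz":0.2,"roll":0,"jaw":0.3},{"tx":0,"ty":0,"tz":0,"roll":0,"jaw":0.3},{"tx":0,"ty":0,"tz":0,"roll":0,"jaw":0.3}]'
```

```text
time_s: 22.85
position: [0.6318, -0.2036, 0.1296]
tcp_rot: [[0.309, 0.951, 0.001], [0.951, -0.309, -0.0], [-0.0, 0.001, -1.0]]
force: [0.6, 0.4, -1.7]
opening: 0.453
grasp_force: 30.0
```

```bash
python3 -m jog '[{"tx":0,"ty":0,"tz":0.1,"roll":0,"jaw":0.3},{"tx":0,"ty":0,"tz":0.1,"roll":0,"jaw":0.3},{"tx":0,"ty":0,"tz":0.1,"roll":0,"jaw":0.3},{"tx":0,"ty":0,"tz":0,"roll":0,"jaw":0.3}]'
python3 -m jog '[{"tx":0,"ty":0,"tz":0.1,"roll":0,"jaw":0.3},{"tx":0,"ty":0,"tz":0,"roll":0,"jaw":0.3},{"tx":0,"ty":0,"tz":0,"roll":0,"jaw":0.3}]'
```

```text
time_s: 23.25
position: [0.6314, -0.2034, 0.1261]
tcp_rot: [[0.309, 0.951, -0.0], [0.951, -0.309, 0.0], [-0.0, -0.0, -1.0]]
force: [-0.3, 0.1, -1.1]
opening: 0.449
grasp_force: 30.0
time_s: 23.55
position: [0.6316, -0.2034, 0.126]
tcp_rot: [[0.309, 0.951, 0.0], [0.951, -0.309, -0.0], [-0.0, 0.0, -1.0]]
force: [-1.1, 0.1, 4.4]
opening: 0.455
grasp_force: 30.0
```

The bottom contact shows 4 N at exactly the expected height. I'll release slowly, retreat straight up, and go over the knob.

```bash
python3 -m jog '[{"tx":0,"ty":0,"tz":0,"roll":0,"jaw":0.6},{"tx":0,"ty":0,"tz":0,"roll":0,"jaw":0.8},{"tx":0,"ty":0,"tz":0,"roll":0,"jaw":1},{"tx":0,"ty":0,"tz":0,"roll":0,"jaw":1},{"tx":0,"ty":0,"tz":0,"roll":0,"jaw":1},{"tx":0,"ty":0,"tz":-2,"roll":0,"jaw":1},{"tx":0,"ty":0,"tz":-4,"roll":0,"jaw":1},{"tx":0,"ty":0,"tz":-4,"roll":0,"jaw":1}]'
python3 -m jog '[{"tx":0,"ty":0,"tz":-5,"roll":0,"jaw":1},{"tx":0,"ty":0,"tz":0,"roll":0,"jaw":1},{"tx":0,"ty":0,"tz":0,"roll":0,"jaw":1}]'
python3 - <<'E'
from h import *
s=read_state();p=np.array(s["position"]);print(p)
for n in("wrist","side","top"):
  v=snap(n)
  for t,z in(("core_top",.155),("roll",.02),("keeper_knob",.201),("keeper_pivot",.161)):
   for d in landmark_of(n,t):
    q=atz(ray(v,d["point"]),z)
    if np.hypot(*(q-[.6,-.22,0])[:2])<.12: print(n,t,np.round(d["point"],1),round(d["p"],2),q.round(4))
  if n=="wrist": cv2.imwrite("pics/w10.png",v["img"][...,::-1])
E
```

```text
time_s: 24.35
position: [0.6309, -0.2032, 0.2251]
tcp_rot: [[0.309, 0.951, -0.002], [0.951, -0.309, 0.001], [0.0, -0.003, -1.0]]
force: [1.1, -0.1, 0.4]
opening: 0.989
grasp_force: 0.0
time_s: 24.65
position: [0.6322, -0.2037, 0.2771]
tcp_rot: [[0.309, 0.951, 0.004], [0.951, -0.309, -0.002], [-0.001, 0.004, -1.0]]
force: [0.2, 0.1, -0.6]
opening: 0.998
grasp_force: 0.0
[ 0.63215299 -0.20371095  0.27706318]
wrist core_top [236.4 316.3] 0.6 [ 0.631  -0.2047  0.155 ]
wrist roll [194.1 316.9] 0.56 [ 0.6317 -0.2032  0.02  ]
wrist keeper_pivot [347.4 316.8] 0.82 [ 0.6058 -0.2829  0.161 ]
side core_top [291.  387.1] 0.61 [ 0.6294 -0.1971  0.155 ]
side roll [350.3 383.8] 0.66 [ 0.6273 -0.2142  0.02  ]
side keeper_knob [304.8 337.5] 0.66 [ 0.5219 -0.2676  0.201 ]
side keeper_pivot [325.9 388.7] 0.64 [ 0.6032 -0.2894  0.161 ]
```

View pics/w10.png

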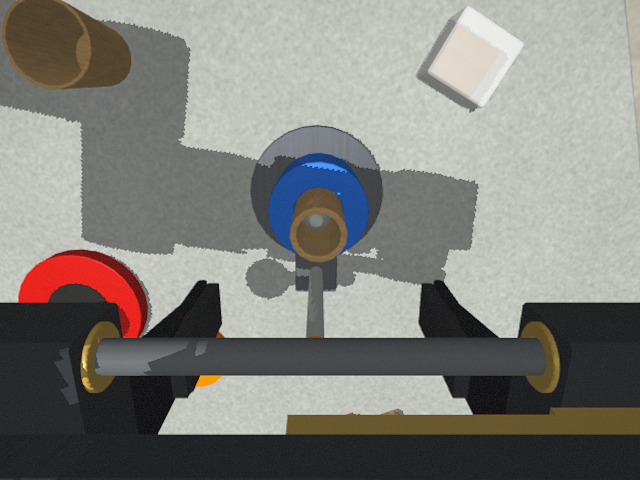

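The wrist picture shows the roll home and upright: core mouth at (235,318), with the spindle tip inside it at (220,316). Next, the knob.

```bash
python3 -m jog '[{"tx":-3,"ty":-2.9,"tz":0,"roll":-0.1,"jaw":1},{"tx":0,"ty":0,"tz":0,"roll":0.1,"jaw":1},{"tx":-3,"ty":-2.9,"tz":0,"roll":0,"jaw":1},{"tx":-2.9,"ty":-2.9,"tz":0,"roll":0,"jaw":1},{"tx":0,"ty":0,"tz":0,"roll":-0.14,"jaw":1},{"tx":0,"ty":0,"tz":0,"roll":-0.14,"jaw":1},{"tx":0,"ty":0,"tz":0,"roll":-0.14,"jaw":1},{"tx":0,"ty":0,"tz":0,"roll":-0.14,"jaw":1}]'
python3 -m jog '[{"tx":0,"ty":0,"tz":0,"roll":-0.14,"jaw":1},{"tx":0,"ty":0,"tz":0,"roll":-0.14,"jaw":1},{"tx":0,"ty":0,"tz":0,"roll":-0.14,"jaw":1},{"tx":0,"ty":0,"tz":0,"roll":-0.14,"jaw":1},{"tx":0,"ty":0,"tz":0,"roll":-0.14,"jaw":1},{"tx":0,"ty":0,"tz":0,"roll":-0.14,"jaw":1},{"tx":0,"ty":0,"tz":0,"roll":-0.14,"jaw":1},{"tx":0,"ty":0,"tz":0,"roll":-0.08,"jaw":1}]'
python3 -m jog '[{"tx":0,"ty":0,"tz":0,"roll":0,"jaw":1},{"tx":0,"ty":0,"tz":0,"roll":0,"jaw":1}]'
python3 - <<'E'
from h import *
s=read_state();R=np.array(s["tcp_rot"]);p=np.array(s["position"])
v=snap("wrist"); cv2.imwrite("pics/w11.png",v["img"][...,::-1])
for t,z in(("keeper_knob",.201),("keeper_pivot",.161)):
   for d in landmark_of("wrist",t):
    q=atz(ray(v,d["point"]),z); print(t,np.round(d["point"],1),round(d["p"],2),q.round(4),((q-p)@R).round(4))
print(proj(v,[.5215,-.262,.201]))
E
```

```text
time_s: 26.2
position: [0.5211, -0.2614, 0.2754]
tcp_rot: [[-0.249, 0.969, 0.0], [0.969, 0.249, -0.0], [-0.0, 0.0, -1.0]]
force: [-0.1, -0.3, 0.4]
opening: 0.996
grasp_force: 0.0
time_s: 27.0
position: [0.5213, -0.2613, 0.2754]
tcp_rot: [[-0.966, 0.258, 0.0], [0.258, 0.966, -0.0], [-0.0, -0.0, -1.0]]
force: [-0.7, -0.5, 0.4]
opening: 1.0
grasp_force: 0.0
time_s: 27.2
position: [0.5213, -0.2612, 0.2753]
tcp_rot: [[-0.965, 0.263, 0.0], [0.263, 0.965, -0.0], [-0.0, -0.0, -1.0]]
force: [0.9, -0.3, -0.8]
opening: 1.004
grasp_force: 0.0
keeper_knob [258.1 325.6] 0.6 [ 0.5226 -0.258   0.201 ] [-0.0004  0.0034  0.0743]
keeper_pivot [350.5 322.4] 0.94 [ 0.6047 -0.282   0.161 ] [-0.086   0.002   0.1143]
[np.float64(258.0936781267015), np.float64(318.2949139122252)]
```

View pics/w11.png

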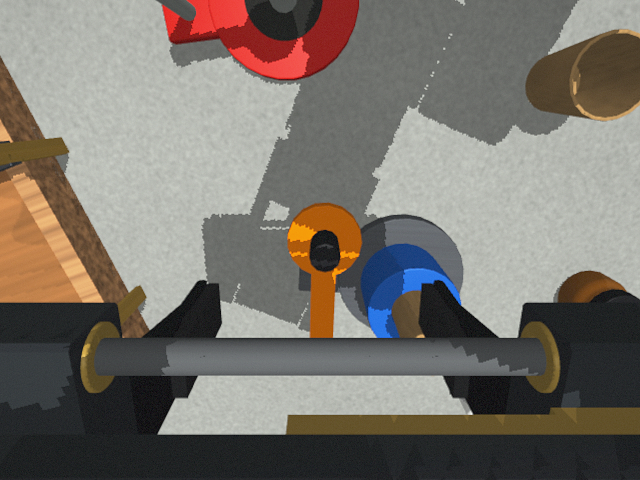

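The wrist picture shows the knob at (250,325), centred between the fingers, and the orange arm running straight down to the pivot. I'll descend and close loosely round it.

```bash
python3 -m jog '[{"tx":0,"ty":0.3,"tz":2,"roll":0,"jaw":1},{"tx":0,"ty":0,"tz":3,"roll":0,"jaw":1},{"tx":0,"ty":0,"tz":2,"roll":0,"jaw":1},{"tx":0,"ty":0,"tz":0.9,"roll":0,"jaw":1},{"tx":0,"ty":0,"tz":0,"roll":0,"jaw":0.27},{"tx":0,"ty":0,"tz":0,"roll":0,"jaw":0.27},{"tx":0,"ty":0,"tz":0,"roll":0,"jaw":0.27},{"tx":0,"ty":0,"tz":0,"roll":0,"jaw":0.27}]'
python3 -m jog '[{"tx":0,"ty":0,"tz":0,"roll":0,"jaw":0.27},{"tx":0,"ty":0,"tz":0,"roll":0,"jaw":0.27},{"tx":0,"ty":0,"tz":0,"roll":0,"jaw":0.27}]'
```

```text
time_s: 28.15
position: [0.5226, -0.2587, 0.1973]
tcp_rot: [[-0.965, 0.262, 0.002], [0.262, 0.965, -0.001], [-0.002, -0.001, -1.0]]
force: [-0.6, -0.3, 0.0]
opening: 0.724
grasp_force: 0.0
time_s: 28.45
position: [0.5221, -0.2583, 0.1964]
tcp_rot: [[-0.965, 0.262, 0.0], [0.262, 0.965, -0.0], [-0.0, -0.0, -1.0]]
force: [0.9, 0.3, 0.2]
opening: 0.448
grasp_force: 0.0
```

Now the arc: 0.1 rad per row, rolling the tool with it.

```bash
python3 -m jog '[{"tx":0,"ty":0,"tz":0,"roll":0,"jaw":0.27},{"tx":0,"ty":0,"tz":0,"roll":0,"jaw":0.27},{"tx":-0.04,"ty":0.85,"tz":0,"roll":0.1,"jaw":0.27},{"tx":-0.04,"ty":0.85,"tz":0,"roll":0.1,"jaw":0.27},{"tx":-0.04,"ty":0.85,"tz":0,"roll":0.1,"jaw":0.27},{"tx":-0.04,"ty":0.85,"tz":0,"roll":0.1,"jaw":0.27},{"tx":-0.04,"ty":0.85,"tz":0,"roll":0.1,"jaw":0.27},{"tx":-0.04,"ty":0.85,"tz":0,"roll":0.1,"jaw":0.27}]'
python3 -m jog '[{"tx":-0.04,"ty":0.85,"tz":0,"roll":0.1,"jaw":0.27},{"tx":-0.04,"ty":0.85,"tz":0,"roll":0.1,"jaw":0.27},{"tx":-0.04,"ty":0.85,"tz":0,"roll":0.1,"jaw":0.27},{"tx":-0.04,"ty":0.85,"tz":0,"roll":0.1,"jaw":0.27},{"tx":-0.04,"ty":0.85,"tz":0,"roll":0.1,"jaw":0.27},{"tx":-0.04,"ty":0.85,"tz":0,"roll":0.1,"jaw":0.27},{"tx":-0.04,"ty":0.85,"tz":0,"roll":0.1,"jaw":0.27}]'
python3 -m jog '[{"tx":-0.04,"ty":0.85,"tz":0,"roll":0.1,"jaw":0.27},{"tx":-0.04,"ty":0.85,"tz":0,"roll":0.1,"jaw":0.27},{"tx":0,"ty":0,"tz":0,"roll":0,"jaw":0.27},{"tx":0,"ty":0,"tz":0,"roll":0,"jaw":0.27}]'
python3 - <<'E'
from h import *
s=read_state();R=np.array(s["tcp_rot"]);p=np.array(s["position"])
print(p,s["opening"],((np.array([.631,-.203,.195])-p)@R).round(4))
for n in("wrist","side","top"):
  v=snap(n)
  for d in landmark_of(n,"keeper_knob"):
    q=atz(ray(v,d["point"]),.201); print(n,np.round(d["point"],1),round(d["p"],2),q.round(4),((q-p)@R).round(4))
E
```

```text
time_s: 29.25
position: [0.5491, -0.2163, 0.1963]
tcp_rot: [[-0.646, 0.763, 0.0], [0.763, 0.646, -0.002], [-0.001, -0.001, -1.0]]
force: [-0.4, -1.7, -0.5]
opening: 0.268
grasp_force: 0.8
time_s: 29.95
position: [0.6031, -0.1954, 0.196]
tcp_rot: [[-0.002, 1.0, -0.002], [1.0, 0.002, -0.0], [-0.0, -0.002, -1.0]]
force: [-1.9, -1.5, -0.3]
opening: 0.269
grasp_force: 0.8
time_s: 30.35
position: [0.6202, -0.1966, 0.1959]
tcp_rot: [[0.191, 0.982, -0.0], [0.982, -0.191, 0.0], [0.0, -0.0, -1.0]]
force: [-0.1, 0.3, -0.2]
opening: 0.269
grasp_force: 0.0
[ 0.62023486 -0.1966431   0.19589466] 0.2690489125032485 [-0.0042  0.0118  0.0009]
wrist [339.3 311.6] 0.56 [ 0.6177 -0.199   0.201 ] [-0.0028 -0.0021 -0.0051]
side [276.6 383. ] 0.86 [ 0.6144 -0.211   0.201 ] [-0.0152 -0.003  -0.0051]
side [310.9 228.2] 0.63 [ 0.3494 -0.2495  0.201 ] [-0.1035 -0.2558 -0.005 ]
side [348.6 385. ] 0.41 [ 0.5693 -0.3713  0.201 ] [-0.1812 -0.0167 -0.0051]
top [334.5 458.4] 0.52 [ 0.3437 -0.2502  0.201 ] [-0.1053 -0.2613 -0.005 ]
```

```bash
python3 -m jog '[{"tx":-0.1,"ty":0.7,"tz":0,"roll":0.08,"jaw":0.27},{"tx":-0.1,"ty":0.4,"tz":0,"roll":0.04,"jaw":0.27},{"tx":0,"ty":0.2,"tz":0,"roll":0,"jaw":0.27},{"tx":0,"ty":0,"tz":0,"roll":0,"jaw":0.27}]'
python3 -m jog '[{"tx":0,"ty":0.2,"tz":0,"roll":0,"jaw":0.27},{"tx":0,"ty":0,"tz":0,"roll":0,"jaw":0.27}]'
```

```text
time_s: 31.05
position: [0.6324, -0.2015, 0.196]
tcp_rot: [[0.308, 0.951, -0.001], [0.951, -0.308, 0.0], [0.0, -0.001, -1.0]]
force: [-0.6, 0.6, -1.2]
opening: 0.267
grasp_force: 0.4
time_s: 31.25
position: [0.6333, -0.2018, 0.1959]
tcp_rot: [[0.308, 0.951, -0.003], [0.951, -0.308, 0.001], [0.0, -0.003, -1.0]]
force: [-3.7, 1.6, 0.8]
opening: 0.273
grasp_force: 2.0
```

Force is starting to rise, so this is near the stop. I'll push a little further.

```bash
python3 -m jog '[{"tx":0,"ty":0.2,"tz":0,"roll":0,"jaw":0.27},{"tx":0,"ty":0,"tz":0,"roll":0,"jaw":0.27},{"tx":0,"ty":0,"tz":0,"roll":0,"jaw":0.27}]'
python3 -m jog '[{"tx":0,"ty":0.1,"tz":0,"roll":0,"jaw":0.27},{"tx":0,"ty":0,"tz":0,"roll":0,"jaw":0.27},{"tx":0,"ty":0,"tz":0,"roll":0,"jaw":0.27}]'
python3 - <<'E'
from h import *
v=snap("wrist");s=read_state();p=np.array(s["position"]);R=np.array(s["tcp_rot"])
for d in landmark_of("wrist","keeper_knob"):
    q=atz(ray(v,d["point"]),.201); print(np.round(d["point"],1),round(d["p"],2),q.round(4),((q-p)@R).round(4))
E
```

```text
time_s: 31.55
position: [0.6335, -0.2018, 0.1957]
tcp_rot: [[0.308, 0.951, -0.007], [0.951, -0.308, 0.003], [0.0, -0.008, -1.0]]
force: [-7.1, 2.7, 3.4]
opening: 0.273
grasp_force: 3.9
time_s: 31.85
position: [0.6336, -0.2018, 0.1957]
tcp_rot: [[0.308, 0.951, -0.009], [0.951, -0.308, 0.003], [0.0, -0.01, -1.0]]
force: [-7.8, 2.8, 4.3]
opening: 0.273
grasp_force: 4.7
[334.8 308.2] 0.74 [ 0.6302 -0.2015  0.201 ] [-0.0007 -0.0034 -0.0052]
```

It's at the stop: force rises with no motion, and the knob is above the spindle. I'll open and lift away.

```bash
python3 -m jog '[{"tx":0,"ty":-0.3,"tz":0,"roll":0,"jaw":0.4},{"tx":0,"ty":0,"tz":0,"roll":0,"jaw":0.6},{"tx":0,"ty":0,"tz":0,"roll":0,"jaw":0.7},{"tx":0,"ty":0,"tz":-1,"roll":0,"jaw":0.7},{"tx":0,"ty":0,"tz":-3,"roll":0,"jaw":0.7},{"tx":0,"ty":0,"tz":-4,"roll":0,"jaw":0.7},{"tx":0,"ty":0,"tz":-4,"roll":0,"jaw":0.7},{"tx":0,"ty":0,"tz":0,"roll":0,"jaw":0.7}]'
python3 - <<'E'
from h import *
for n in("wrist","side"):
  v=snap(n)
  for t,z in(("keeper_knob",.201),("keeper_pivot",.161),("roll",.02)):
   for d in landmark_of(n,t):
    q=atz(ray(v,d["point"]),z)
    if np.hypot(*(q-[.6,-.22,0])[:2])<.12: print(n,t,round(d["p"],2),q.round(4))
  if n=="side": cv2.imwrite("pics/s12.png",cv2.resize(v["img"][200:440,250:490],(560,560))[...,::-1])
E
```

```text
time_s: 32.75
position: [0.6383, -0.2042, 0.3247]
tcp_rot: [[0.309, 0.951, 0.015], [0.951, -0.309, -0.008], [-0.003, 0.016, -1.0]]
force: [0.5, -0.3, 1.4]
opening: 0.696
grasp_force: 0.0
wrist keeper_knob 0.84 [ 0.6297 -0.2026  0.201 ]
wrist keeper_pivot 0.86 [ 0.6023 -0.2811  0.161 ]
wrist roll 0.93 [ 0.6335 -0.2035  0.02  ]
side keeper_knob 0.55 [ 0.62   -0.2069  0.201 ]
side roll 0.78 [ 0.6315 -0.2031  0.02  ]
```

View pics/s12.png

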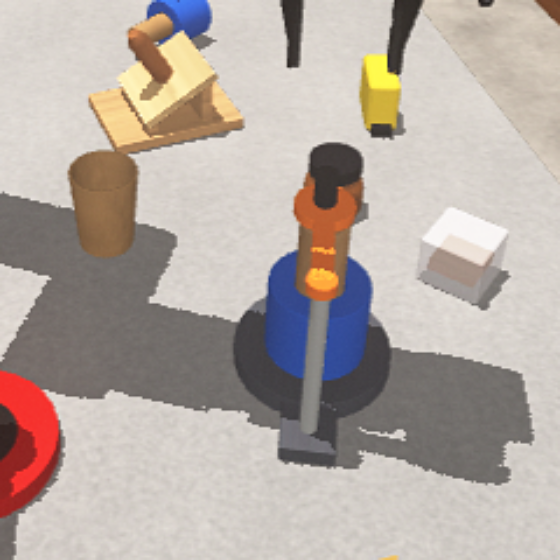

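The side crop shows the roll home on the dark stand (film at (310,320)), the keeper closed over its core (knob at (185,325)), and the gripper clear above. The cup, jar, tape measure and block are all standing in place.

```bash
python3 -m jog '[{"tx":0,"ty":0,"tz":0,"roll":0,"jaw":0.7},{"tx":0,"ty":0,"tz":0,"roll":0,"jaw":0.7},{"tx":0,"ty":0,"tz":0,"roll":0,"jaw":0.7}]' | head -1; python3 -c "from rig import hand_in; print(hand_in())"
```

```text
time_s: 33.45
the job is handed in; nothing more can be done
None
```

The job is handed in, at about 33 s of the allowed 64 s and with no verdict returned: the blue roll is home on the spindle, bare core end up, the keeper arm is closed to its stop, the gripper is clear, and the four bystanders look unmoved. I viewed 11 pictures, one over the limit of 10.

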